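# Start the right tube mixer by its roller-lever switch

## Task

Two identical tube mixers stand on the bench, each started by the limit switch with a red roller arm on its front. Start the mixer that holds the yellow rack: push its roller arm over sideways, the way the green arrow points (to the left as seen from the robot), well past half-way so that the switch trips, keep it there for a moment, then let it spring back upright. Do not work the other mixer's switch, and do not shift or tip either rack.

Things in the scene. Friction and masses are not known exactly. Their poses are not given: they have to be found in the camera images.
- roller_a (a point): Centre of the red roller to push, on the mixer with the yellow rack. Roller 18 mm across, 12 mm wide, atop a 4 x 10 mm steel arm, 65 mm from pivot to roller centre. The frame turns with the arm; at rest z is up, y is the level direction in which to push, x (pivot axis) points back over the mixer. At rest the roller centre is 175 mm above the table, the pivot straight below it at 110 mm.
- mixer_a: The mixer with the yellow rack: fixed cream box 210 mm (x) by 130 mm (y), origin at the centre of its underside, front at -x. The roller stands at x = -94 mm, y = 0. Console under it: top at 65 mm. Grey switch head behind the arm, 34 x 36 mm: top at 125 mm. Beside the roller (60 mm each way) nothing else is above 65 mm. Mixer B is the same.
- lever_a (a joint): Roller-lever switch of mixer A (with the yellow rack): swing of its arm in rad. 0 = upright at rest on its stop; grows as the roller goes towards the mixer's +y (as the green arrow on the console points; left seen from the robot). Trips at 0.5, end stop at 1.1; cannot go the other way. A spring returns it to 0 when let go; about 3 N at the roller holds it at 0.8.
- lever_b (a joint): Roller-lever switch of mixer B (with the blue rack): swing of its arm in rad. 0 = upright at rest on its stop; grows as the roller goes towards the mixer's +y (as the green arrow on the console points; left seen from the robot). Trips at 0.5, end stop at 1.1; cannot go the other way. A spring returns it to 0 when let go; about 3 N at the roller holds it at 0.8. It must be left alone.
- rack_yellow: Yellow tube rack, loose, 74 mm (x) by 106 mm (y) by 55 mm high, with capped tubes standing to 88 mm above its underside; origin at the centre of its underside. It sits on mixer A, 40 mm behind the mixer's centre, underside 30 mm above the table; mass about 0.3 kg. Tubes with red caps.
- rack_blue: Blue tube rack, loose, 74 mm (x) by 106 mm (y) by 55 mm high, with capped tubes standing to 88 mm above its underside; origin at the centre of its underside. It sits on mixer B, 40 mm behind the mixer's centre, underside 30 mm above the table; mass about 0.3 kg. Tubes with white caps.
Things that resemble listed ones, but are neither listed nor needed, are in the scene too. What is shaped like the mixer_a but pink is not meant.

How it is judged:
On the way:
1. the roller arm of the mixer with the yellow rack is pushed past its trip point (0.5 rad) and kept there for 0.2 s (value of joint lever_a above 0.5 rad), for 0.2 s.
At the end, for the whole second after the job is handed in: The tripped arm has sprung back upright (within 0.12 rad) and the other mixer's arm is upright (within 0.12 rad) (value of joint each of lever_a, lever_b below 0.12 rad); the robot touches nothing.
It fails at once if the other mixer's switch arm is deflected by more than 0.3 rad (value of joint lever_b above 0.3 rad).
It fails at once if a rack is shifted by more than 20 mm or tipped by more than 0.2 rad (distance of any of rack_yellow, rack_blue from where it was at the start of the episode above 0.02 m or angle between any of rack_yellow, rack_blue's own z axis and vertical above 0.2 rad).
It also fails if it takes over 29 s, if anything falls off the work surface, if the arm or the gripper's body presses on something with over 40 N, if the wrist force passes 120 N, or if a joint passes its speed limit or range.

## Robot

A 6-joint arm with a two-finger parallel gripper is mounted at the origin on the work surface. World frame = base frame: x ahead of the robot, y to its left, z up, the work surface at z = 0. Lengths are in m, angles in rad, forces in N, time in s.
With the tool pointing down it reaches from about 0.35 to 0.8 m from the base axis. Payload 7.3 kg.
Tool frame: the origin (TCP) lies on the centre line of the jaws, within the pads' length; the fingertips stand 14 mm ahead of it and the grasp point (between the pads) lies 5 mm behind it; z points along the fingers, y is the direction in which the jaws open and shut (so a half turn about z gives the same grasp; the last joint's range is limited). The gripper opens to 85 mm and grips with 20 to 120 N. Pads are 22 mm wide; open, the fingers measure 114 mm over their backs; the gripper's body (76 mm by 85 mm) begins 54 mm behind the grasp point. The pads swing forward as they close: fully open they stand 13 mm farther back than shut.
Start: joints at [1.185, 0.342, 1.524, -0, 1.275, -0.146], TCP at [0.125, 0.51, 0.245] pointing down, gripper open.
Joint ranges: [-2.53, 2.53], [-0.77, 2.02], [0.04, 2.7], [-1, 4.14], [0.28, 2.66], [-3.11, 3.11]. Speed limits (rad/s): [2.57, 2.57, 3.14, 3.14, 3.14, 3.14].

## Interface

Orientations are given as a unit quaternion [x, y, z, w].
In Python, from cell import state, optics, order gives the robot as it stands.
- The arm moves only by the tool jog_arm, never from a script. Its argument "commands" is a list of rows, each an object with "xyz": the shift along the tool's x, y, z in mm, a list of three; "yaw": the turn about the tool's z in rad. In form: [{"xyz": [dx, dy, dz], "yaw": yaw}, ...]. A call has 1 to 10 rows; each row is the pose to reach, as a shift and turn from the pose commanded when the call began, along the tool's axes at that moment; what a row does not reach only later rows make up. A row lasts 1/10 s, in which the tool goes at most 50 mm and 8.59 degrees, less where a joint would pass 70% of its speed; a pose out of reach is approached as far as the arm can. A call with a gripper value outside its range is refused whole. "hand" is the opening, from 0 (shut) to 1 (fully open), set as the call begins (left out, the last holds). The fingers move at their own pace and stop on an object; "force" is the grip in N (left out, the last holds). Time passes only in rows, so rows that repeat a pose let the fingers close. It gives the time, the measured TCP pose, the force and the opening at its end, in the units of the state.
- state(): the state, without advancing time (a new reading comes with each control period).
- optics.snapshot(name): name is "scene" or "top" or "wrist"; returns the picture (420x560x3 uint8, red, green, blue); there is no depth.
- optics.camera_model(name): a dict with "fx", "fy", "cx", "cy" (pixels), "distortion" ([k1, k2, p1, p2, k3] as OpenCV has them; the pictures are not rectified), "R" (3x3) and "t" (3): a world point X has camera coordinates R X + t; the wrist camera has in their place "hand_eye" (4x4, takes a point from camera to tool coordinates, whose origin is the TCP and whose axes are the flange's). Camera axes: x right, y down, z forward; pixel columns grow to the right and rows downward; lengths in m; the calibration is good to about 2 mm. A picture is of the moment at which its call begins: read the wrist's pose just before it. camera_model takes no time and is no camera call.
- order.hand_in(): hands the job in, once; it reports no verdict.
Trained networks look in the newest picture that a camera, given by its name, has taken for a name from the list of things; names that differ only in an ending like _2 or _b are one class to them, and where a whole thing is asked for, a point or a joint stands for the part that bears it (a point fixed in the world has none). Each returns a list of dicts, best first, with "confidence" (0 to 1); they miss things now and then, are a little off and sometimes report something else, mostly with a low value. They report only what shows in the picture. A call takes as long as a camera call. They do not tell look-alikes from the thing itself.
- optics.look_for(camera, target): "box" ([centre column, centre row, width, height] as shares, 0 to 1, of the picture: columns of its width, rows of its height, round what is visible of it).
The state is a dict: "clock": time; "joint_positions": joint angles; "joint_vel": joint speeds; "effort": joint torques, N m; "tool_pos": TCP position; "eef_rot": TCP orientation; "ft_force": force on the tool from outside, world axes, zero at the start; "wrist_torque": the same for the moment, N m; "gripper_width": finger opening in m.
Only numpy, scipy, OpenCV 4.12 (cv2) and the standard library are available. Lean on these libraries where they do the work, as an engineer would, in place of code of your own. Each camera call takes 0.05 s, during which the arm holds its last target. There are 200 camera calls.

## Working session

There is one attempt and no reset: what is moved stays moved. The work goes in short steps, Python scripts to look and compute and a tool call to move; the robot and the scene stay as the last step left them, time stands still between calls to the robot, and variables do not carry over. Pictures are saved under pics/ and viewed, about 8 in all and at most 12, crops included, and the job is handed in when it is done.

Besides the shell and the picture viewer there is one more tool, called after ">>>" as name([rows], argument=value, ...), one row to a line, values as JSON. jog_arm: Moves the arm, as the interface text tells. Its arguments: {"type":"object","properties":{"commands":{"type":"array","items":{"type":"object","properties":{"xyz":{"type":"array","items":{"type":"number"}},"yaw":{"type":"number"}}}},"hand":{"type":"number"},"force":{"type":"number"}},"required":["commands"]}

```bash
mkdir -p pics
python3 - <<'E'
from cell import state, optics, order
import cv2, json
s=state(); print({k:s[k] for k in ("clock","tool_pos","eef_rot","ft_force","gripper_width")})
for n in ("scene","top"):
    im=optics.snapshot(n); cv2.imwrite(f"pics/{n}0.png",im[:,:,::-1])
    print(n,optics.camera_model(n))
    for t in ("roller_a","mixer_a","rack_yellow"):
        print(t,[(d["confidence"],[round(d["box"][0]*560),round(d["box"][1]*420),round(d["box"][2]*560),round(d["box"][3]*420)]) for d in optics.look_for(n,t)][:4])
E
```

```text
{'clock': 0.0, 'tool_pos': array([0.124526  , 0.50962781, 0.24462542]), 'eef_rot': array([ 1.19617174e-01,  9.92819797e-01, -7.32520461e-04, -2.14050636e-04]), 'ft_force': array([-0.61331152, -0.50352375,  0.16442743]), 'gripper_width': 0.08530723900661853}
scene {'fx': 444.15165833556466, 'fy': 444.15165833556466, 'cx': 283.85594000594386, 'cy': 212.12755376589413, 'distortion': array([-0.06098715,  0.        ,  0.        ,  0.        ,  0.        ]), 'R': array([[-0.24096284,  0.97051623,  0.00592909],
       [ 0.5891048 ,  0.1511143 , -0.79380099],
       [-0.77129271, -0.18778368, -0.6081487 ]]), 't': array([ 0.14847756, -0.21350464,  1.36757288])}
roller_a [(0.43, [210, 184, 11, 27])]
mixer_a [(0.94, [199, 243, 93, 139]), (0.61, [252, 168, 59, 103])]
rack_yellow [(0.65, [194, 262, 70, 63])]
top {'fx': 501.34431398007416, 'fy': 501.34431398007416, 'cx': 265.36895422298574, 'cy': 207.0977962327233, 'distortion': array([-0.1070336,  0.       ,  0.       ,  0.       ,  0.       ]), 'R': array([[ 0.01128226, -0.99981671,  0.01546761],
       [-0.98151275, -0.01402874, -0.19088193],
       [ 0.19106393, -0.01302808, -0.98149113]]), 't': array([-0.03592329,  0.51182077,  1.10598839])}
roller_a [(0.47, [338, 334, 15, 10]), (0.4, [336, 195, 13, 13])]
mixer_a [(0.84, [323, 292, 78, 98]), (0.71, [328, 172, 63, 90])]
rack_yellow [(0.91, [326, 147, 53, 44])]
```

```bash
python3 -c "
import cv2
a=cv2.imread('pics/top0.png');b=cv2.imread('pics/scene0.png')
cv2.imwrite('pics/top0b.png',cv2.resize(a,(800,600)));cv2.imwrite('pics/scene0b.png',cv2.resize(b,(800,600)))"
```

```text
(no output)
```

View pics/top0b.png

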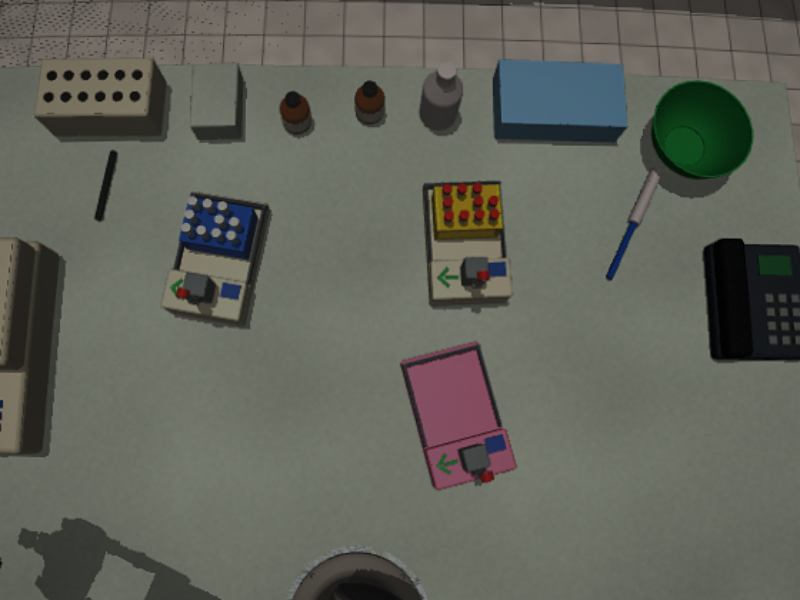

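View pics/scene0b.png

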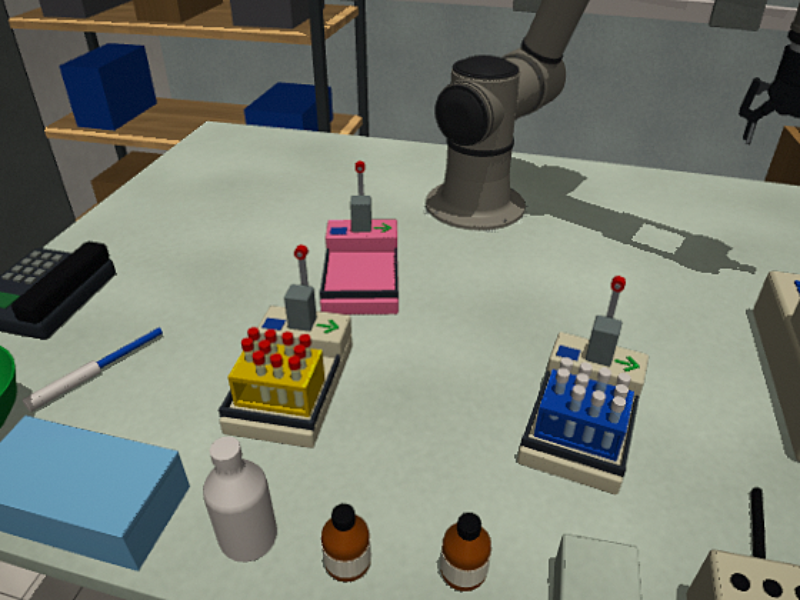

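Top: the yellow-rack mixer A has its roller at about (483,274) in the 800-px picture, with the arrow to the left. The pink decoy is nearer the robot (roller (487,478)), and mixer B is on the left with its roller at (182,293). Scene view: roller A is at (301,252). Next I triangulate roller A and estimate the mixer's yaw.

```bash
cat > h.py <<'E'
import numpy as np, cv2
from cell import optics
def ray(n,uv):
    c=optics.camera_model(n);K=np.array([[c["fx"],0,c["cx"]],[0,c["fy"],c["cy"]],[0,0,1]])
    p=cv2.undistortPoints(np.array([[uv]],float),K,c["distortion"])[0,0]
    return -c["R"].T@c["t"], c["R"].T@np.array([p[0],p[1],1])
def atz(n,uv,z):
    o,d=ray(n,uv); return o+d*(z-o[2])/d[2]
def red(im,uv,r=11):
    u,v=map(int,uv); w=im[v-r:v+r+1,u-r:u+r+1].astype(int)
    m=(w[...,0]>100)&(w[...,1]<60)&(w[...,2]<60); y,x=np.nonzero(m); return (x.mean()+u-r,y.mean()+v-r),m.sum()
E
python3 - <<'E'
from h import *
t=cv2.imread('pics/top0.png')[:,:,::-1];s=cv2.imread('pics/scene0.png')[:,:,::-1]
for nm,a,b in(("A",(338,192),(211,176)),("pink",(341,334),(252,117)),("B",(127,205),(432,199))):
    (pa,na),(pb,nb)=red(t,a),red(s,b); print(nm,pa,na,pb,nb,"top@.175",atz("top",pa,.175).round(4),"scene@.175",atz("scene",pb,.175).round(4))
for nm,p,z in(("FL",(431,299),.065),("FR",(511,295),.065),("consBL",(430,262),.065),("consBR",(508,257),.065)):
    print(nm,atz("top",(p[0]*.7,p[1]*.7),z).round(4))
x0=290;y0=110;cv2.imwrite('pics/cropA.png',cv2.resize(cv2.imread('pics/top0.png')[y0:y0+110,x0:x0+80],None,fx=5.4,fy=5.4,interpolation=cv2.INTER_CUBIC))
E
```

```text
A (np.float64(338.5), np.float64(191.77777777777777)) 18 (np.float64(210.64444444444445), np.float64(175.06666666666666)) 45 top@.175 [ 0.5223 -0.1789  0.175 ] scene@.175 [ 0.5168 -0.1783  0.175 ]
pink (np.float64(340.77777777777777), np.float64(333.6111111111111)) 18 (np.float64(251.55555555555554), np.float64(115.62962962962963)) 27 top@.175 [ 0.2352 -0.1796  0.175 ] scene@.175 [ 0.2314 -0.1805  0.175 ]
B (np.float64(126.42105263157896), np.float64(204.1578947368421)) 19 (np.float64(433.1), np.float64(196.65)) 40 top@.175 [0.4899 0.2587 0.175 ] scene@.175 [0.4817 0.2588 0.175 ]
FL [ 0.5053 -0.1119  0.065 ]
FR [ 0.5137 -0.2405  0.065 ]
consBL [ 0.5659 -0.1105  0.065 ]
consBR [ 0.5763 -0.2372  0.065 ]
```

View pics/cropA.png

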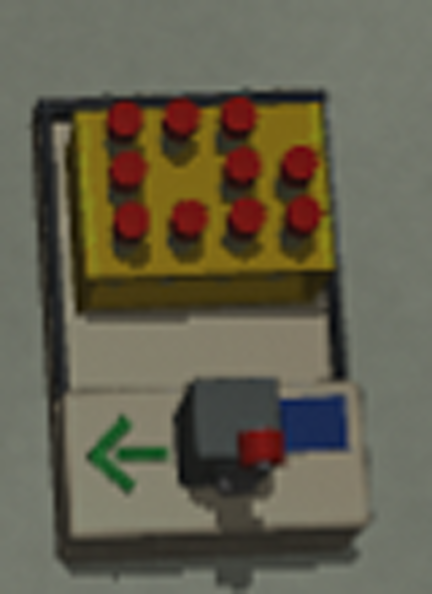

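Roller A is at about (0.520, -0.178, 0.175) and the mixer's yaw is about +0.065 rad. I'll close the gripper and swing over high, via a waypoint, to the roller's right side.

>>> jog_arm([
  {"xyz":[-352,-284,-15],"yaw":-0.304},
  {"xyz":[-352,-284,-15],"yaw":-0.304},
  {"xyz":[-352,-284,-15],"yaw":-0.304},
  {"xyz":[-352,-284,-15],"yaw":-0.304},
  {"xyz":[-352,-284,-15],"yaw":-0.304},
  {"xyz":[-352,-284,-15],"yaw":-0.304},
  {"xyz":[-352,-284,-15],"yaw":-0.304},
  {"xyz":[-352,-284,-15],"yaw":-0.304},
  {"xyz":[-352,-284,-15],"yaw":-0.304},
  {"xyz":[-352,-284,-15],"yaw":-0.304},
], hand=0)

```text
clock: 1.4
tool_pos: [0.4017, 0.147, 0.2606]
eef_rot: [-0.03, 1.0, -0.0, 0.001]
ft_force: [-0.2, -0.5, -0.4]
gripper_width: 0.0
```

>>> jog_arm([
  {"xyz":[-94,-393,0],"yaw":0},
  {"xyz":[-94,-393,0],"yaw":0},
  {"xyz":[-94,-393,0],"yaw":0},
  {"xyz":[-94,-393,0],"yaw":0},
  {"xyz":[-94,-393,0],"yaw":0},
  {"xyz":[-94,-393,0],"yaw":0},
  {"xyz":[-94,-393,0],"yaw":0},
  {"xyz":[-94,-393,0],"yaw":0},
  {"xyz":[-94,-393,0],"yaw":0},
  {"xyz":[-94,-393,0],"yaw":0},
])

```text
clock: 2.4
tool_pos: [0.5181, -0.236, 0.2594]
eef_rot: [-0.031, 1.0, 0.001, -0.001]
ft_force: [0.2, -0.1, 0.8]
gripper_width: 0.0001
```

Run:
```python
from h import *
from cell import state
from scipy.spatial.transform import Rotation as Ro
s=state();im=optics.snapshot("wrist");cv2.imwrite("pics/w1.png",im[:,:,::-1])
print(s["clock"],s["tool_pos"],s["eef_rot"])
c=optics.camera_model("wrist");H=c["hand_eye"]
p=Ro.from_quat(s["eef_rot"]).inv().apply(np.array([.520,-.178,.175])-s["tool_pos"])
q=np.linalg.inv(H)@np.append(p,1);print("expected px",c["fx"]*q[0]/q[2]+c["cx"],c["fy"]*q[1]/q[2]+c["cy"],q)
```

```text
2.4 [ 0.51813901 -0.23598181  0.25942035] [-3.12423237e-02  9.99511440e-01  6.91296473e-04 -5.65965702e-04]
expected px 354.2604994114688 227.83864303001627 [0.05818152 0.01389457 0.22668292 1.        ]
```

View pics/w1.png

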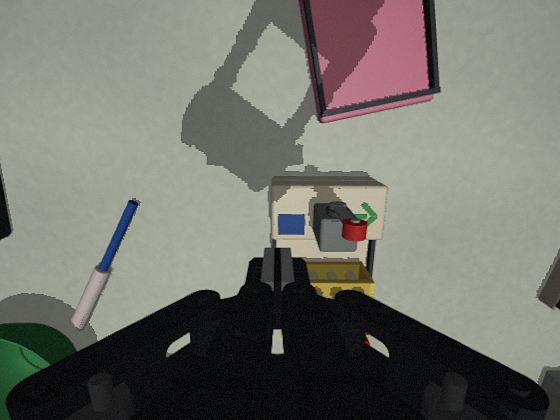

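The wrist view shows roller A at (354,229), where I predicted (354,228), so the position is confirmed and the yaw is aligned. Next I go down to its right.

>>> jog_arm([
  {"xyz":[0,0,45],"yaw":0},
  {"xyz":[0,0,75],"yaw":0},
  {"xyz":[0,0,95],"yaw":0},
  {"xyz":[0,0,95],"yaw":0},
  {"xyz":[0,0,95],"yaw":0},
])

```text
clock: 2.95
tool_pos: [0.5185, -0.2343, 0.1662]
eef_rot: [-0.033, 0.999, -0.0, 0.0]
ft_force: [-0.1, 0.0, 0.6]
gripper_width: 0.0002
```

>>> jog_arm([
  {"xyz":[0,15,0],"yaw":0},
  {"xyz":[0,30,0],"yaw":0},
  {"xyz":[0,40,0],"yaw":0},
  {"xyz":[0,50,0],"yaw":0},
  {"xyz":[0,60,0],"yaw":0},
  {"xyz":[0,70,0],"yaw":0},
  {"xyz":[0,78,0],"yaw":0},
  {"xyz":[0,78,0],"yaw":0},
  {"xyz":[0,78,0],"yaw":0},
])

```text
clock: 3.85
tool_pos: [0.5132, -0.1576, 0.1655]
eef_rot: [-0.032, 0.999, 0.0, 0.0]
ft_force: [-1.2, -2.6, 3.5]
gripper_width: -0.0
```

Run:
```python
from h import *
from cell import state
s=state();print(s["clock"],s["tool_pos"],s["ft_force"])
a=optics.snapshot("scene");b=optics.snapshot("top");w=optics.snapshot("wrist")
A=cv2.resize(a[120:260,130:290],(400,350));B=cv2.resize(b[110:250,270:430],(400,350))
cv2.imwrite("pics/p1.png",np.hstack([A,B])[:,:,::-1]); cv2.imwrite("pics/w2.png",w[:,:,::-1])
c=optics.camera_model("scene");K=np.array([[c["fx"],0,c["cx"]],[0,c["fy"],c["cy"]],[0,0,1]])
for th in(0,.3,.5,.6,.7,.8,.9,1.0,1.1):
    X=np.array([.520-.065*np.sin(th)*.065,-.178+.065*np.sin(th),.11+.065*np.cos(th)])
    print(th,cv2.projectPoints(X,cv2.Rodrigues(c["R"])[0],c["t"],K,c["distortion"])[0].ravel().round(1))
```

```text
3.85 [ 0.51316055 -0.1576379   0.16554739] [-1.24284281 -2.59225181  3.47495477]
0 [210.2 175.9]
0.3 [219.5 178.1]
0.5 [225.4 180.8]
0.6 [228.2 182.5]
0.7 [230.8 184.4]
0.8 [233.2 186.4]
0.9 [235.4 188.6]
1.0 [237.3 191. ]
1.1 [239.  193.4]
```

View pics/p1.png

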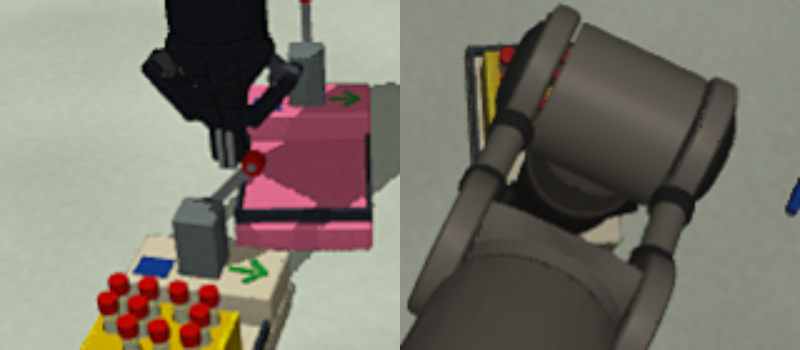

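The scene crop shows the roller held over at about (231,185) in full-image pixels, which is roughly 0.73 rad and past the trip point. I'll push 4 mm further and hold, then back away to the right at a moderate pace and lift.

>>> jog_arm([
  {"xyz":[0,4,0],"yaw":0},
  {"xyz":[0,4,0],"yaw":0},
  {"xyz":[0,4,0],"yaw":0},
  {"xyz":[0,4,0],"yaw":0},
  {"xyz":[0,4,0],"yaw":0},
  {"xyz":[0,4,0],"yaw":0},
])

```text
clock: 4.6
tool_pos: [0.513, -0.1539, 0.1652]
eef_rot: [-0.032, 0.999, -0.0, 0.0]
ft_force: [0.8, -3.7, -1.9]
gripper_width: -0.0
```

>>> jog_arm([
  {"xyz":[0,-12,0],"yaw":0},
  {"xyz":[0,-24,0],"yaw":0},
  {"xyz":[0,-36,0],"yaw":0},
  {"xyz":[0,-48,0],"yaw":0},
  {"xyz":[0,-60,0],"yaw":0},
  {"xyz":[0,-72,0],"yaw":0},
  {"xyz":[0,-84,0],"yaw":0},
  {"xyz":[0,-90,0],"yaw":0},
  {"xyz":[0,-90,0],"yaw":0},
])

```text
clock: 5.5
tool_pos: [0.5186, -0.2445, 0.1651]
eef_rot: [-0.032, 1.0, 0.0, 0.0]
ft_force: [-0.7, 0.4, 0.3]
gripper_width: 0.0003
```

>>> jog_arm([
  {"xyz":[0,0,-40],"yaw":0},
  {"xyz":[0,0,-80],"yaw":0},
  {"xyz":[0,0,-110],"yaw":0},
  {"xyz":[0,0,-110],"yaw":0},
  {"xyz":[0,0,-110],"yaw":0},
  {"xyz":[0,0,-110],"yaw":0},
])

```text
clock: 6.1
tool_pos: [0.5181, -0.243, 0.2738]
eef_rot: [-0.032, 0.999, 0.001, -0.001]
ft_force: [-0.5, -0.1, -0.4]
gripper_width: -0.0002
```

Run:
```python
from h import *
from cell import state
s=state();print(s["clock"],s["tool_pos"],s["ft_force"],abs(s["joint_vel"]).max())
a=optics.snapshot("scene")
for p in((211,176),(432,199)): print(red(a,p))
cv2.imwrite("pics/e1.png",cv2.resize(a,(800,600))[:,:,::-1])
```

```text
6.1 [ 0.51814191 -0.24296969  0.27382944] [-0.53169464 -0.09769915 -0.36294359] 0.01050282226302339
((np.float64(210.41379310344828), np.float64(175.74137931034483)), np.int64(58))
((np.float64(432.4237288135593), np.float64(197.64406779661016)), np.int64(59))
```

View pics/e1.png

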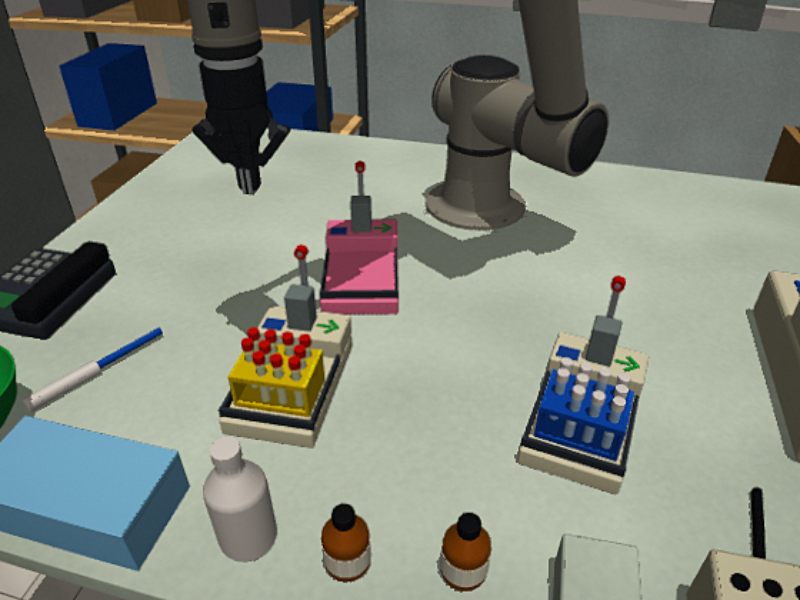

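Roller A is back upright at (301,252), roller B hasn't moved from (618,284), both racks are where they started, and the gripper is clear of everything.

```bash
python3 -c "
from cell import order; print(order.hand_in())"
```

```text
the job is handed in; nothing more can be done
None
```

I started the mixer with the yellow rack and handed the job in; no verdict is reported.

- **Push:** With the gripper closed, I pushed the roller arm left along the green arrow. A camera picture put it at about 0.73 rad (trip point 0.5). I then pushed about 4 mm further and held for 0.6 s; the force at the end of the hold was about 4 N. I did not measure the angle again after that last push.
- **After release:** I backed off to the right and lifted clear. The last picture shows the roller back at its starting pixel (210,176), so upright. Mixer B's roller is where it was to within about 1 pixel.
- **Racks and robot:** Both racks look unmoved. The gripper is clear, with force readings at noise level. The robot clock read 6.1 s, against the 29 s limit.

No check failed or disagreed. The first two camera estimates of the roller differed by about 5 mm in x; a close look from the wrist camera agreed with the midpoint I used.

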